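# Make up the bread board and the condiment caddy

### The job

Make up the two sets for the table from what stands ready. The bread board gets the dark rye crispbread flat against its end rail, the golden wheat crispbread lapped over the rye's free long edge like a roof tile (overlapping by about a third of its width, its outer edge down on the board), and the butter pot in its round well; the caddy gets the salt shaker and the oil bottle, one to a compartment, whichever way round. Keep the open oil bottle upright and leave the pepper mill and the candle where they are.

Things in the scene. Friction and masses are not known exactly. Their poses are not given: they have to be found in the camera images.
- rye_slice: Dark brown rye crispbread, rigid, 110 (its x) x 54 (y) x 9 mm (z up), about 30 g; origin at the centre of its underside. Starts flat on the slab, long sides free: pinch it across the 54 mm. On the board its long axis lies along the board's x, one long side at the rail or at most about 10 mm off: centre at board x = 0, y about +63 mm.
- wheat_slice: Golden wheat crispbread; size, axes, origin as the rye; on the slab, the two swapped at random. Goes parallel to the rye on its well side, ends even within 12 mm, centres 36 mm apart (18 mm overlap; 29 to 46 will do). Let go level on the rye, it tips by itself, outer edge onto the board (about 14 degrees); under 27 mm apart it would stay flat on the rye, which is wrong.
- butter_pot: Small dark round butter pot with a steel rim, open, 50 mm across over its whole height of 29 mm, origin at the centre of its underside; stands on the worktop.
- salt: Salt shaker of clear glass with a grey cap, 44 mm across and 90 mm high (cap 34 mm across above z = 74 mm), origin at the centre of its underside; stands on the worktop.
- oil_bottle: Small dark green glass oil bottle, open, 92 mm high: 36 mm across up to z = 30 mm, above that to be treated as tapering evenly to 19 mm at the mouth; a grip with the fingertips about 30 mm up holds well, origin at the centre of its underside; stands on the worktop and must stay upright (never leaning more than about 35 degrees).
- bread_board: Bread board of brown wood, fixed, 130 (its x) x 220 (y) x 16 mm (z up); origin at the centre of its underside. Near its +y end a darker rail, 10 mm high, 12 mm wide, in two halves with a 72 mm notch at x = 0 for a finger; inner face at y = +94 mm. Round well for the pot: centre x = 0, y = -68 mm, 66 mm across, floor 8 mm above the worktop.
- caddy: Condiment caddy of pale wood, fixed, an open tray 76 (its x) x 146 (y) x 30 mm (z up) with low black wire handles at its ends (out to y = +-92 mm, 28 mm high); origin at the centre of its underside. A middle wall makes two compartments, each 64 (x) x 64 (y) mm inside, centred at x = 0, y = +35 and y = -35 mm; floor 6 mm above the worktop.
- slab: White marble slab 280 (its x) x 120 (y) x 12 mm on which the crispbread lies; fixed; origin at the centre of its underside.
- pepper: Bystander: tall brown wooden pepper mill, 58 mm across, 160 mm high, origin at the centre of its underside; loose, to be left alone.
- candle: Bystander: candle in a white jar, 79 mm across, 80 mm high, origin at the centre of its underside; loose, to be left alone.
Mind the look-alikes: they are no part of the job. Leave any blue look-alike of the rye_slice alone. What is shaped like the oil_bottle but red is not meant.

How it is judged:
By the outcome, as a careful person would: the job done as asked, in the order asked, and still so for the second after the job is handed in, with the robot touching nothing.
It also fails if it takes over 134 s, if anything falls off the work surface, if the arm or the gripper's body presses on something with over 40 N, if the wrist force passes 120 N, or if a joint passes its speed limit or range.

### The arm

A 6-joint arm with a two-finger parallel gripper is mounted at the origin on the work surface; the furniture and walls round the work are solid. World frame = base frame: x ahead of the robot, y to its left, z up, the work surface at z = 0. Lengths are in m, angles in rad, forces in N, time in s.
With the tool pointing down it reaches from about 0.375 to 0.9 m from the base axis. Payload 3.1 kg.
Tool frame: the origin (TCP) lies midway between the tips of the shut fingers; the grasp point (between the pads) lies robot.grip_point_offset behind it (robot.grip_point_offset is the distance from the TCP to the grasp point, in m); z points along the fingers, y is the line along which they close (so a half turn about z gives the same grasp; the last joint's range is limited). The gripper opens to 85 mm and grips with 20 to 120 N. Pads are 22 mm wide; open, the fingers measure 114 mm over their backs; the gripper's body (76 mm by 85 mm) begins 54 mm behind the grasp point. The pads swing forward as they close: fully open they stand 13 mm farther back than shut.
Start: joints at [-1.522, 0.527, 1.433, -0, 1.181, -0.178], TCP at [0.141, -0.609, 0.231] pointing down, gripper open.
Joint ranges: [-3.08, 3.08], [-0.75, 2.2], [0.22, 2.44], [-1.43, 4.57], [0, 2.65], [-2.85, 2.85]. Speed limits (rad/s): [2.79, 2.79, 3.14, 3.14, 3.14, 3.14].

### API

Orientations are given as a unit quaternion [w, x, y, z].
In Python, from cell import robot gives the robot as it stands.
- The arm moves only by the shell command python3 -m handwheel 'ROWS'. ROWS is a JSON object whose one key "plan" holds a list of rows, each a list of 7 numbers: the shift along the tool's x, y, z in mm, then the turn, a rotation vector about the tool's x, y, z in rad, then the closure, from 0 (fully open) to 1 (shut). A call has 1 to 20 rows; each row is the pose to reach, as a shift and turn from the pose commanded when the call began, along the tool's axes at that moment; what a row does not reach only later rows make up. A row lasts 1/10 s, in which the tool goes at most 50 mm and 8.59 degrees, less where a joint would pass 70% of its speed; a pose out of reach is approached as far as the arm can. A call with a gripper value outside its range is refused whole. The fingers move at their own pace and stop on an object; the grip force is fixed at half the most. Time passes only in rows, so rows that repeat a pose let the fingers close. It gives the time, the measured TCP pose, the force, the opening and the grip force at its end, in the units of the state.
- robot.observe(): the state, without advancing time (a new reading comes with each control period).
- robot.camera(name): name is "side" or "top"; returns (picture, depth): 480x640x3 uint8, blue, green, red; 480x640 float32, m along the optical axis (not along the pixel's ray), 0 where there is no reading.
- robot.camera_model(name): a dict with "intrinsics" (3x3 intrinsics, pixels), "world_from_camera" (4x4, takes a point from camera to world coordinates). Camera axes: x right, y down, z forward; pixel columns grow to the right and rows downward; lengths in m; the calibration is good to about 2 mm. A picture is of the moment at which its call begins. camera_model takes no time and is no camera call.
- robot.close_job(): hands the job in; it is judged then, once.
The state is a dict: "clock": time; "joint_pos": joint angles; "joint_velocities": joint speeds; "effort": joint torques, N m; "tool_pos": TCP position; "tcp_rot": TCP orientation; "force": force on the tool from outside, world axes, zero at the start; "moment": the same for the moment, N m; "width": finger opening in m; "grasp_force": force on a finger pad.
Only numpy, scipy, OpenCV 4.12 (cv2) and the standard library are available. Lean on these libraries where they do the work, as an engineer would, in place of code of your own. Each camera call takes 0.05 s, during which the arm holds its last target. There are 200 camera calls.

## Working session

There is one attempt and no reset: what is moved stays moved. The work goes in short steps, Python scripts to look and compute and a shell command to move; the robot and the scene stay as the last step left them, time stands still between calls to the robot, and variables do not carry over. Pictures are saved under pics/ and viewed, at most 16 in all, crops included, and the job is handed in when it is done.

```bash
ls; mkdir -p pics; python3 - <<'E'
from cell import robot
import cv2,numpy as np
s=robot.observe();print({k:np.round(v,4).tolist() for k,v in s.items()});print(robot.grip_point_offset)
for n in("top","side"):
    im,d=robot.camera(n);cv2.imwrite(f"pics/{n}0.png",im);np.save(f"{n}0.npy",d)
    m=robot.camera_model(n);print(n,np.round(m["intrinsics"],1).tolist(),np.round(m["world_from_camera"],3).tolist())
E
```

```text
pics
{'clock': 0.0, 'joint_pos': [-1.5215, 0.5285, 1.4339, -0.0, 1.1814, -0.1785], 'joint_velocities': [0.0011, -0.0003, 0.0004, 0.0014, 0.0009, 0.0011], 'effort': [-0.0001, -44.2353, -17.8026, -0.0004, 0.0085, 0.0], 'tool_pos': [0.1412, -0.6081, 0.2303], 'tcp_rot': [-0.0011, 0.9935, 0.1137, 0.0001], 'force': [0.0427, -0.8084, -0.5482], 'moment': [0.0143, 0.0386, -0.0104], 'grasp_force': 0.0, 'width': 0.0855}
0.0187
top [[599.7, 0.0, 322.8], [0.0, 599.7, 247.2], [0.0, 0.0, 1.0]] [[0.016, -0.998, 0.066, 0.439], [-1.0, -0.015, 0.01, -0.058], [-0.009, -0.066, -0.998, 1.538], [0.0, 0.0, 0.0, 1.0]]
side [[463.9, 0.0, 320.3], [0.0, 463.9, 244.1], [0.0, 0.0, 1.0]] [[0.995, -0.079, 0.068, 0.461], [-0.104, -0.677, 0.729, -0.788], [-0.011, -0.732, -0.681, 0.737], [0.0, 0.0, 0.0, 1.0]]
```

View pics/top0.png

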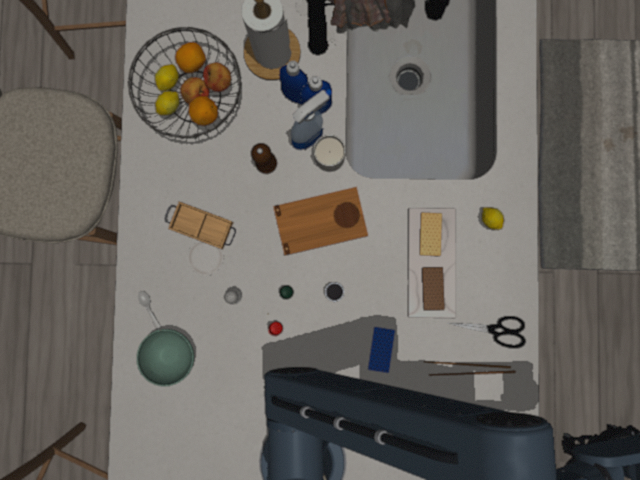

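View pics/side0.png

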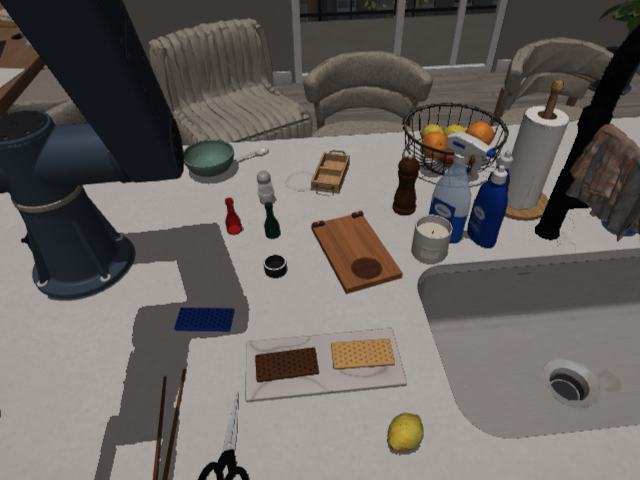

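Top view: the rye candidates are dark brown on the slab (432,288) and a blue look-alike (381,350). The oil candidates are green (286,292) and red (275,328). The pot is at (334,291), and the glass shaker at (232,295) is the only salt. I choose brown for the rye and green for the oil. Wheat is at (431,234), the board at (321,221) with its rail at the left, and the caddy at (201,225). The side view agrees.

```bash
cat > h.py <<'E'
from cell import robot
import cv2,numpy as np
from scipy.spatial.transform import Rotation as R
def cloud(n,d):
    m=robot.camera_model(n);v,u=np.mgrid[:480,:640]
    K=np.array(m["intrinsics"]);T=np.array(m["world_from_camera"])
    c=np.stack([(u-K[0,2])/K[0,0]*d,(v-K[1,2])/K[1,1]*d,d],-1)
    return c@T[:3,:3].T+T[:3,3]
def ray(n,uv,z):
    m=robot.camera_model(n);K=np.array(m["intrinsics"]);T=np.array(m["world_from_camera"])
    uv=np.atleast_2d(uv).astype(float)
    r=np.c_[(uv-K[:2,2])/K[[0,1],[0,1]],np.ones(len(uv))]@T[:3,:3].T
    return T[:3,3]+r*((z-T[2,3])/r[:,2])[:,None]
def rect(p):
    (cx,cy),(w,h),a=cv2.minAreaRect((p[:,:2]*1000).astype(np.float32))
    if w<h:w,h,a=h,w,a+90
    a=(a+90)%180-90
    return f"c=({cx:.1f},{cy:.1f}) {w:.1f}x{h:.1f} long-axis {a:.1f}deg"
def shift(x,y,z,yaw=None):
    "mm shift in tool axes from the present pose to world TCP (mm); yaw = direction of the closing line, deg"
    s=robot.observe();q=s["tcp_rot"];r=R.from_quat([q[1],q[2],q[3],q[0]])
    d=r.inv().apply(np.array([x,y,z])-np.array(s["tool_pos"])*1000)
    ax=r.as_matrix();cl=np.degrees(np.arctan2(ax[1,1],ax[0,1]))
    t=None if yaw is None else -((yaw-cl+90)%180-90)
    print("tcp",np.round(np.array(s["tool_pos"])*1000,1),"closing yaw",round(cl,1),"toolz",np.round(ax[:,2],3),"w",s["width"],"shift",np.round(d,1),"turn z rad",None if t is None else round(np.radians(t),3),"F",np.round(s["force"],1),"t",s["clock"])
E
cat > m.py <<'E'
from h import *
for n in("top","side"):
    im=cv2.imread(f"pics/{n}0.png");d=np.load(f"{n}0.npy");P=cloud(n,d);Z=P[...,2]
    boxes=dict(top=dict(rye=(415,262,450,315),wheat=(415,208,446,260),slab=(402,203,460,322),board=(268,182,372,260),caddy=(160,198,240,250),pot=(320,278,348,306),oil=(276,280,298,304),salt=(220,283,246,308),red=(265,318,287,338),pepper=(244,136,283,180),candle=(308,132,350,174),blue=(366,322,400,378)),
     side=dict(rye=(250,342,322,385),wheat=(328,335,398,372),slab=(240,325,410,400),board=(308,205,405,295),caddy=(305,145,355,198),pot=(260,252,292,280),oil=(260,198,284,242),salt=(254,166,278,208),red=(220,194,244,238),pepper=(388,150,420,218),candle=(408,212,454,266),blue=(170,303,240,336)))[n]
    print(n,"table z",np.round(Z[250 if n=='top' else 300,380 if n=='top' else 120],4))
    for k,(a,b,c,e) in boxes.items():
        zmin={'rye':.0165,'wheat':.0165}.get(k,.005 if k not in('caddy',) else .02)
        z=Z[b:e,a:c];p=P[b:e,a:c][(z>zmin)&(d[b:e,a:c]>0)]
        if len(p)<5:print(k,"few");continue
        zt=np.percentile(p[:,2],97)
        print(k,len(p),"ztop %.1f"%(zt*1000),rect(p),"top:",rect(p[p[:,2]>zt-.006]))
E
python3 m.py
python3 -c "
import cv2,numpy as np
a=cv2.imread('pics/top0.png');c=cv2.resize(a[180:380,150:470],None,fx=2.5,fy=2.5,interpolation=2);cv2.imwrite('pics/crop.png',c)"
```

```text
top table z 0.0016
rye 983 ztop 27.8 c=(440.5,-319.2) 131.5x86.1 long-axis 0.5deg top: c=(438.8,-321.3) 114.9x65.1 long-axis -3.1deg
wheat 948 ztop 27.7 c=(578.5,-313.2) 129.5x76.7 long-axis 0.2deg top: c=(577.4,-316.1) 108.2x62.5 long-axis -4.6deg
slab 5285 ztop 26.1 c=(507.3,-317.1) 301.7x146.2 long-axis 0.6deg top: c=(505.9,-312.2) 274.4x107.0 long-axis -1.4deg
board 4674 ztop 24.1 c=(609.1,-31.8) 265.0x199.1 long-axis -89.1deg top: c=(606.6,-32.9) 218.8x129.6 long-axis -76.0deg
caddy 600 ztop 36.3 c=(590.6,272.6) 184.1x76.1 long-axis 70.2deg top: c=(589.8,270.9) 180.5x75.6 long-axis 70.3deg
pot 267 ztop 33.8 c=(427.4,-70.5) 68.6x68.6 long-axis -89.0deg top: c=(427.0,-71.0) 47.8x46.1 long-axis 45.8deg
oil 204 ztop 94.5 c=(425.4,49.2) 58.3x53.6 long-axis 1.1deg top: c=(421.3,50.2) 17.1x16.9 long-axis -87.4deg
salt 271 ztop 93.0 c=(413.1,183.2) 63.9x60.5 long-axis -78.5deg top: c=(411.5,179.5) 25.3x24.7 long-axis 10.7deg
red 193 ztop 96.4 c=(335.2,76.6) 53.4x47.5 long-axis -85.6deg top: c=(332.5,77.3) 16.9x16.5 long-axis -0.7deg
pepper 722 ztop 153.5 c=(769.1,117.0) 110.9x98.8 long-
[... 995 characters left out ...]
is -68.1deg
oil 463 ztop 90.8 c=(420.9,99.5) 146.0x36.5 long-axis -85.6deg top: c=(422.0,46.4) 18.9x17.4 long-axis -63.9deg
salt 491 ztop 90.7 c=(412.5,113.7) 149.4x41.4 long-axis 88.4deg top: c=(418.4,113.5) 150.9x24.0 long-axis -84.1deg
red 393 ztop 90.5 c=(334.4,67.8) 31.9x31.5 long-axis -41.0deg top: c=(333.1,74.0) 19.1x17.9 long-axis -52.4deg
pepper 1152 ztop 148.5 c=(792.3,217.0) 294.4x55.8 long-axis 72.7deg top: c=(753.9,101.6) 35.4x29.9 long-axis -22.0deg
candle 1787 ztop 82.0 c=(793.8,-13.5) 177.2x97.8 long-axis 79.3deg top: c=(780.1,-53.8) 91.8x77.4 long-axis 47.1deg
blue 1203 ztop 10.7 c=(284.7,-196.1) 109.9x56.6 long-axis -8.7deg top: c=(284.7,-196.1) 109.9x56.6 long-axis -8.7deg
```

View pics/crop.png

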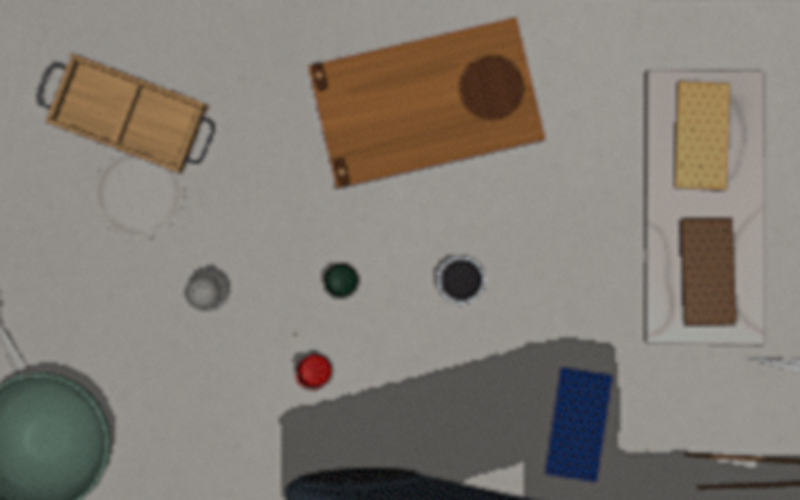

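The crop confirms my choice: rye is the brown slice at crop (708,271), oil is the green bottle at (340,280), and the blue and red ones are separate. The rail is at the board's left end and the well at its right. Heights and sizes match the descriptions, and the two cameras agree within 5 mm in y, so I use their mean.

```bash
python3 -c "
from h import *
shift(440,-322,110,92.6)
# colour-mask rectangles by ray-plane
def best(n,lo,hi,box,z,hsv=True):
    im=cv2.imread(f'pics/{n}0.png');a,b,c,e=box;h=cv2.inRange(cv2.cvtColor(im,cv2.COLOR_BGR2HSV)[b:e,a:c],lo,hi)
    cs=cv2.findContours(h,0,1)[0];k=max(cs,key=cv2.contourArea)[:,0]+[a,b]
    print(n,len(k),rect(ray(n,k,z)))
for n,B,C,W,Y in(('top',(268,182,372,260),(160,198,240,250),(415,208,446,260),(415,262,450,315)),('side',(308,205,405,295),(305,145,355,198),(328,335,398,372),(250,342,322,385))):
    best(n,(3,70,30),(25,255,255),B,.016);best(n,(5,60,60),(30,255,255),C,.03);best(n,(10,70,60),(30,255,255),W,.021);best(n,(0,50,10),(25,255,140),Y,.021)
"
```

```text
tcp [ 141.1 -608.2  230.4] closing yaw -76.9 toolz [-0.     0.002 -1.   ] w 0.08509278482188229 shift [ 355.7 -211.   121. ] turn z rad 0.182 F [0.7 0.  0.4] t 0.1
top 261 c=(607.5,-33.9) 219.1x129.5 long-axis -75.8deg
top 160 c=(590.5,269.9) 149.5x75.6 long-axis 70.2deg
top 121 c=(577.5,-313.7) 108.7x53.2 long-axis -2.2deg
top 121 c=(440.4,-320.6) 106.8x53.0 long-axis 2.5deg
side 240 c=(607.3,-39.2) 236.5x137.6 long-axis -76.1deg
side 126 c=(587.5,252.7) 186.5x81.4 long-axis 71.9deg
side 167 c=(577.4,-318.8) 109.7x56.2 long-axis -1.4deg
side 169 c=(440.2,-325.4) 109.1x55.8 long-axis 2.6deg
```

```bash
python3 -m handwheel '{"plan":[[356,-211,60,0,0,0.183,0],[356,-211,60,0,0,0.183,0],[356,-211,60,0,0,0.183,0],[356,-211,60,0,0,0.183,0],[356,-211,60,0,0,0.183,0],[356,-211,60,0,0,0.183,0],[356,-211,60,0,0,0.183,0],[356,-211,60,0,0,0.183,0],[356,-211,60,0,0,0.183,0],[356,-211,60,0,0,0.183,0],[356,-211,121,0,0,0.183,0],[356,-211,161,0,0,0.183,0],[356,-211,161,0,0,0.183,0],[356,-211,161,0,0,0.183,0]]}'; python3 - <<'E'
from h import *
shift(440,-322,11,92.6)
im,d=robot.camera("side");im2,d2=robot.camera("top")
cv2.imwrite("pics/a.png",np.hstack([cv2.resize(im[230:430,180:430],None,fx=1.6,fy=1.6),cv2.resize(im2[180:380,350:560],None,fx=1.6,fy=1.6)]))
E
```

```text
clock: 1.5
tool_pos: [0.4393, -0.3232, 0.0697]
tcp_rot: [-0.001, 1.0, 0.022, -0.001]
force: [0.1, 0.7, 1.4]
width: 0.0855
grasp_force: 0.0
tcp [ 439.3 -323.2   69.7] closing yaw -87.5 toolz [-0.002  0.002 -1.   ] w 0.08548283892170533 shift [ 0.9 -1.  58.7] turn z rad -0.002 F [0.1 0.7 1.4] t 1.5
```

View pics/a.png

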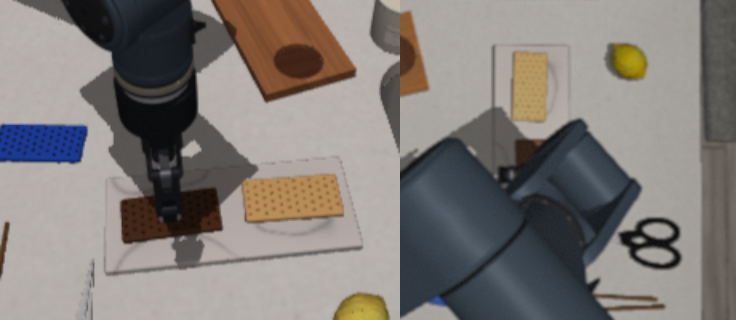

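The gripper hangs centred over the brown rye (side part of the crop, tips at 168,215), so I descend and close.

```bash
python3 -m handwheel '{"plan":[[1,-1,40,0,0,0,0],[1,-1,58,0,0,0,0],[1,-1,58,0,0,0,0],[1,-1,58,0,0,0,0],[1,-1,58,0,0,0,0.4],[1,-1,58,0,0,0,0.6],[1,-1,58,0,0,0,1],[1,-1,58,0,0,0,1],[1,-1,58,0,0,0,1],[1,-1,58,0,0,0,1],[1,-1,58,0,0,0,1],[1,-1,58,0,0,0,1]]}'; python3 - <<'E'
from h import *
shift(440,-322,11,92.6)
E
```

```text
clock: 2.8
tool_pos: [0.4421, -0.3227, 0.0146]
tcp_rot: [0.001, 1.0, 0.022, 0.001]
force: [-0.5, 0.8, 11.3]
width: 0.0512
grasp_force: 60.4
tcp [ 442.1 -322.7   14.6] closing yaw -87.4 toolz [ 0.002 -0.002 -1.   ] w 0.05117531725856418 shift [-2.  -0.8  3.6] turn z rad -0.0 F [-0.5  0.8 11.3] t 2.8
```

```bash
python3 -m handwheel '{"plan":[[0,0,-30,0,0,0,1],[0,0,-80,0,0,0,1],[0,0,-100,0,0,0,1],[0,0,-100,0,0,0,1]]}'; python3 - <<'E'
from h import *
shift(440,-322,11,92.6)
im,d=robot.camera("side")
cv2.imwrite("pics/b.png",cv2.resize(im[180:430,180:430],None,fx=2.2,fy=2.2))
E
```

```text
clock: 3.2
tool_pos: [0.4432, -0.3237, 0.1163]
tcp_rot: [0.003, 1.0, 0.023, 0.003]
force: [1.0, -0.9, -0.7]
width: 0.0508
grasp_force: 62.5
tcp [ 443.2 -323.7  116.3] closing yaw -87.4 toolz [ 0.006 -0.006 -1.   ] w 0.05084391158055438 shift [ -3.7  -2.6 105.3] turn z rad -0.0 F [ 1.  -0.9 -0.7] t 3.2
```

View pics/b.png

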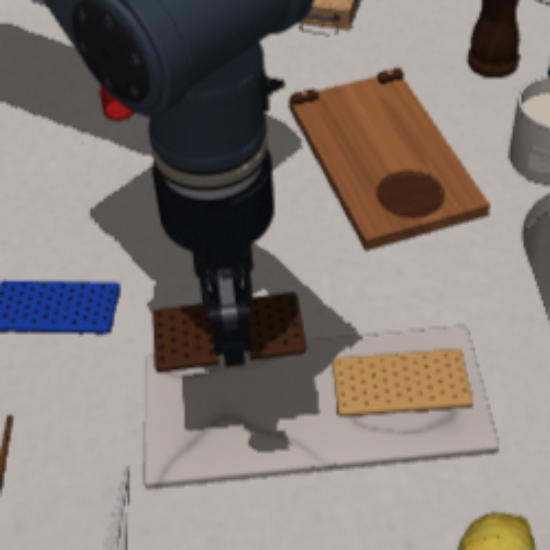

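```bash
python3 - <<'E'
from h import *
im,d=robot.camera("side");P=cloud("side",d)
hsv=cv2.cvtColor(im,cv2.COLOR_BGR2HSV)
m=cv2.inRange(hsv,(0,50,10),(25,255,140))>0
m[:310]=0;m[350:]=0;m[:,:240]=0;m[:,330:]=0
for a,b in((250,268),(300,314)):
    p=P[312:345,a:b][m[312:345,a:b]];p=p[p[:,2]>.07];print(len(p),np.percentile(p[:,2],[10,50,90])*1000)
p=P[m];p=p[p[:,2]>.07];print(rect(p))
d0=np.load("side0.npy");P0=cloud("side",d0);print("slab rye before",np.median(P0[350:375,262:310,2]),"slab",np.median(P0[385:392,260:300,2]))
# board->world targets, top/side mean frame
c=np.array([607.4,-36.2]);t=np.radians(14.1);M=np.array([[np.cos(t),-np.sin(t)],[np.sin(t),np.cos(t)]])
for k,y in(("rye",63),("wheat",27),("pot",-68)):print(k,np.round(c+M@[0,y],1))
x,y=c+M@[0,63];shift(x,y,80,104.1)
E
```

```text
446 [118.58047499 119.86146984 121.18333887]
393 [118.21576494 119.91579436 121.23381166]
c=(449.3,-542.5) 491.8x109.7 long-axis -87.7deg
slab rye before 0.020033502727554775 slab 0.011115064242334771
rye [592.1  24.9]
wheat [600.8 -10. ]
pot [ 624.  -102.2]
tcp [ 441.3 -321.8  113. ] closing yaw -87.4 toolz [ 0.001 -0.001 -1.   ] w 0.051277696579186204 shift [ 166.1 -339.6   32.8] turn z rad -0.201 F [-0.6  1.2 -1.5] t 3.3
```

```bash
python3 -m handwheel '{"plan":[[166,-339,0,0,0,-0.2,1],[166,-339,0,0,0,-0.2,1],[166,-339,0,0,0,-0.2,1],[166,-339,0,0,0,-0.2,1],[166,-339,0,0,0,-0.2,1],[166,-339,0,0,0,-0.2,1],[166,-339,0,0,0,-0.2,1],[166,-339,0,0,0,-0.2,1],[166,-339,30,0,0,-0.2,1],[166,-339,70,0,0,-0.2,1],[166,-339,70,0,0,-0.2,1],[166,-339,70,0,0,-0.2,1],[166,-339,70,0,0,-0.2,1],[166,-339,70,0,0,-0.2,1]]}'; python3 - <<'E'
from h import *
im,d=robot.camera("side");im2,d=robot.camera("top")
cv2.imwrite("pics/c.png",np.hstack([cv2.resize(im[190:310,280:430],None,fx=2.6,fy=2.6),cv2.resize(im2[160:280,250:400],None,fx=2.6,fy=2.6)]))
shift(592.3,23.9,19,104.1)
E
```

```text
clock: 4.7
tool_pos: [0.5932, 0.0237, 0.0441]
tcp_rot: [0.0, 0.993, 0.122, 0.002]
force: [-0.2, 0.3, -0.2]
width: 0.0513
grasp_force: 62.8
tcp [593.   23.8  44.1] closing yaw -76.0 toolz [ 0.003 -0.    -1.   ] w 0.05109360630011673 shift [-0.7 -0.3 25.1] turn z rad -0.002 F [-0.9  0.4 -1.1] t 4.8
```

View pics/c.png

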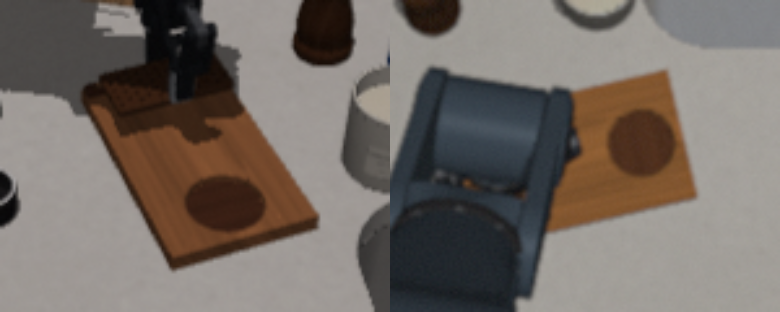

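The rye hangs above the board's rail end, parallel to it (left half around 165,85). I lower it slowly.

```bash
python3 -m handwheel '{"plan":[[-0.5,0,12,0,0,0,1],[-0.5,0,20,0,0,0,1],[-0.5,0,23,0,0,0,1],[-0.5,0,25,0,0,0,1],[-0.5,0,25,0,0,0,1],[-0.5,0,25,0,0,0,1]]}'; python3 - <<'E'
from h import *
shift(592.3,23.9,19,104.1)
E
```

```text
clock: 5.4
tool_pos: [0.5905, 0.0242, 0.0186]
tcp_rot: [-0.0, 0.992, 0.122, -0.001]
force: [-4.5, 0.7, 13.8]
width: 0.0509
grasp_force: 64.7
tcp [590.5  24.2  18.6] closing yaw -76.0 toolz [-0.002 -0.    -1.   ] w 0.05092467769127631 shift [ 1.7  0.7 -0.4] turn z rad -0.001 F [-4.5  0.7 13.8] t 5.4
```

Touched down at 14 N, TCP at 18.6. I release and rise.

```bash
python3 -m handwheel '{"plan":[[0,0,-0.5,0,0,0,0.6],[0,0,-0.5,0,0,0,0.3],[0,0,-0.5,0,0,0,0],[0,0,-0.5,0,0,0,0],[0,0,-0.5,0,0,0,0],[0,0,-0.5,0,0,0,0],[0,0,-10,0,0,0,0],[0,0,-50,0,0,0,0],[0,0,-100,0,0,0,0],[0,0,-100,0,0,0,0]]}'; python3 - <<'E'
from h import *
shift(577.5,-316.6,110,88.2)
E
```

```text
clock: 6.4
tool_pos: [0.5964, 0.0236, 0.1243]
tcp_rot: [0.002, 0.992, 0.122, 0.007]
force: [0.8, -0.9, 0.6]
width: 0.0853
grasp_force: 0.0
tcp [596.4  23.6 124.3] closing yaw -76.0 toolz [ 0.014 -0.002 -1.   ] w 0.08527329109813941 shift [-101.1  325.4   14.7] turn z rad 0.276 F [ 0.8 -0.9  0.6] t 6.4
```

```bash
python3 -m handwheel '{"plan":[[-99,325,0,0,0,0.276,0],[-99,325,0,0,0,0.276,0],[-99,325,0,0,0,0.276,0],[-99,325,0,0,0,0.276,0],[-99,325,0,0,0,0.276,0],[-99,325,0,0,0,0.276,0],[-99,325,0,0,0,0.276,0],[-99,325,0,0,0,0.276,0],[-99,325,30,0,0,0.276,0],[-99,325,55,0,0,0.276,0],[-99,325,55,0,0,0.276,0],[-99,325,55,0,0,0.276,0],[-99,325,55,0,0,0.276,0]]}'; python3 - <<'E'
from h import *
im,d=robot.camera("top");P=cloud("top",d)
b=(268,182,372,260);c=im[b[1]:b[3],b[0]:b[2]]
cv2.imwrite("pics/d.png",cv2.resize(c,None,fx=6,fy=6,interpolation=cv2.INTER_CUBIC))
shift(577.5,-316.6,17,88.2)
E
```

```text
clock: 7.7
tool_pos: [0.5752, -0.3152, 0.0638]
tcp_rot: [0.001, 1.0, -0.015, 0.001]
force: [0.9, 0.1, 0.5]
width: 0.0854
grasp_force: 0.0
tcp [ 575.2 -315.4   64. ] closing yaw -91.8 toolz [ 0.002 -0.002 -1.   ] w 0.08523730560047026 shift [ 2.2  1.  47. ] turn z rad 0.001 F [-0.4 -0.2 -0. ] t 7.75
```

View pics/d.png

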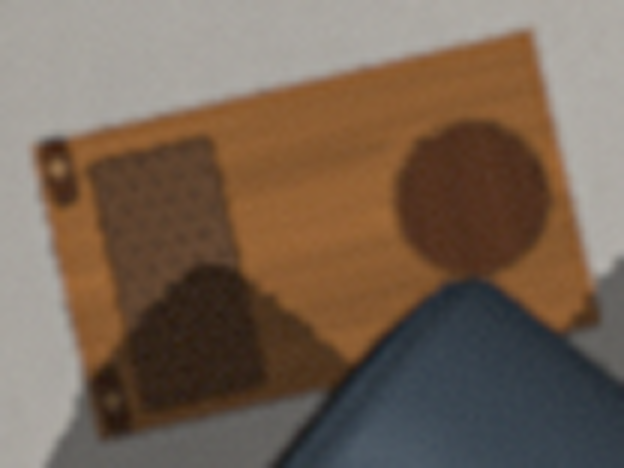

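```bash
python3 - <<'E'
from h import *
f=lambda L,z:ray("top",[[268+u/6,182+v/6] for u,v in L],z)[:,:2]*1000
b=f([(37,147),(100,437),(532,30),(598,322)],.016);r=f([(90,163),(212,137),(266,380),(142,408)],.025)
t=np.radians(14.1);M=np.array([[np.cos(t),-np.sin(t)],[np.sin(t),np.cos(t)]])
c=b.mean(0);print(np.round(c,1));print("board",np.round((b-c)@M,1).tolist(),"rye",np.round((r-c)@M,1).tolist(),np.round(((r-c)@M).mean(0),1))
e=(r[0]+r[1]-r[2]-r[3]);print("rye yaw",np.degrees(np.arctan2(e[1],e[0])))
E
```

```text
[606.5 -35.4]
board [[63.4, 107.6], [-63.4, 109.2], [64.0, -109.3], [-64.0, -107.6]] rye [[50.2, 86.8], [49.2, 34.0], [-56.5, 35.1], [-56.1, 88.7]] [-3.3 61.1]
rye yaw 13.282777237110569
```

```bash
python3 -m handwheel '{"plan":[[2,1,30,0,0,0,0],[2,1,47,0,0,0,0],[2,1,47,0,0,0,0],[2,1,47,0,0,0,0],[2,1,47,0,0,0,0.4],[2,1,47,0,0,0,0.6],[2,1,47,0,0,0,1],[2,1,47,0,0,0,1],[2,1,47,0,0,0,1],[2,1,47,0,0,0,1],[2,1,47,0,0,0,1]]}'; python3 - <<'E'
from h import *
shift(577.5,-316.6,17,88.2)
E
```

```text
clock: 8.85
tool_pos: [0.5768, -0.3167, 0.0175]
tcp_rot: [0.001, 1.0, -0.016, 0.001]
force: [-1.5, 1.3, 6.3]
width: 0.0486
grasp_force: 60.6
tcp [ 576.8 -316.7   17.5] closing yaw -91.8 toolz [ 0.002 -0.001 -1.   ] w 0.048579601890393655 shift [ 0.7 -0.1  0.5] turn z rad 0.0 F [-1.5  1.3  6.3] t 8.85
```

```bash
python3 -m handwheel '{"plan":[[0,0,-30,0,0,0,1],[0,0,-80,0,0,0,1],[0,0,-90,0,0,0,1],[0,0,-90,0,0,0,1],[0,0,-90,0,0,0,1],[0,0,-90,0,0,0,1]]}'; python3 - <<'E'
from h import *
shift(598.5,-12,60,104)
im,d=robot.camera("side");P=cloud("side",d)
m=cv2.inRange(cv2.cvtColor(im,cv2.COLOR_BGR2HSV),(10,70,60),(30,255,255))>0
m&=(P[...,2]>.06)&(P[...,2]<.14)&(abs(P[...,0]-.577)<.08)&(abs(P[...,1]+.317)<.06)
p=P[m];print(len(p),rect(p));A=np.c_[p[:,:2]-[.577,-.317],np.ones(len(p))];print("plane",np.linalg.lstsq(A,p[:,2],rcond=None)[0])
E
```

```text
clock: 9.45
tool_pos: [0.575, -0.3153, 0.1035]
tcp_rot: [-0.001, 1.0, -0.016, -0.001]
force: [-0.0, -0.3, 0.8]
width: -0.0001
grasp_force: 0.0
tcp [ 575.  -315.3  103.5] closing yaw -91.8 toolz [-0.003  0.002 -1.   ] w -7.462338003794495e-05 shift [  14.2 -303.8   44.1] turn z rad -0.276 F [-0.  -0.3  0.8] t 9.45
0 c=(0.0,0.0) 0.0x0.0 long-axis 0.0deg
plane [0. 0. 0.]
```

The grip was too high and slipped off. I look for the wheat again.

```bash
python3 - <<'E'
from h import *
im,d=robot.camera("side")
m=cv2.inRange(cv2.cvtColor(im,cv2.COLOR_BGR2HSV),(10,70,60),(30,255,255));m[:320]=0;m[420:]=0;m[:,:240]=0;m[:,420:]=0
k=max(cv2.findContours(m,0,1)[0],key=cv2.contourArea)[:,0];print(rect(ray("side",k,.021)))
P=cloud("side",d);print(np.median(P[m>0][:,2]))
cv2.imwrite("pics/e.png",cv2.resize(im[230:430,220:440],None,fx=2.2,fy=2.2))
E
```

```text
c=(582.4,-422.3) 136.7x43.8 long-axis -6.3deg
0.008286332113132677
```

View pics/e.png

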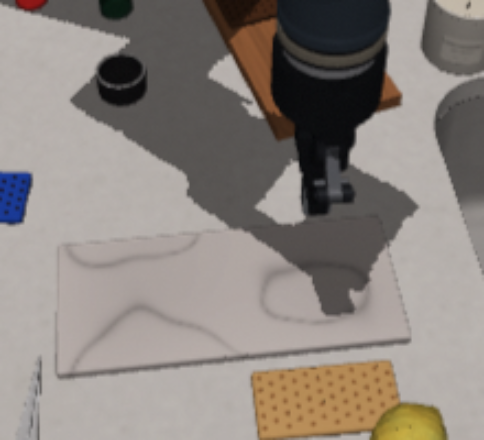

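The wheat skidded off the slab onto the worktop. It lies flat in front of the slab at about crop (325,400), with the lemon at its right end (405,435).

```bash
python3 - <<'E'
from h import *
f=lambda L,z:np.round(ray("side",[[220+u/2.2,230+v/2.2] for u,v in L],z)[:,:2]*1000,1).tolist()
print("wheat top corners",f([(251,371),(388,361),(400,410),(261,433)],.009))
print("slab top front",f([(57,372),(409,338)],.012))
im,d=robot.camera("side");P=cloud("side",d)
m=cv2.inRange(cv2.cvtColor(im,cv2.COLOR_BGR2HSV),(15,150,80),(35,255,255))>0
m&=(P[...,2]>.018)&(P[...,1]<-.38);p=P[m];print("lemon",len(p),p.min(0),p.max(0))
im,d=robot.camera("top");cv2.imwrite("pics/f.png",cv2.resize(im[190:340,400:550],None,fx=4,fy=4,interpolation=2))
E
```

```text
wheat top corners [[517.2, -394.8], [623.8, -398.2], [623.8, -438.3], [518.3, -444.5]]
slab top front [[368.7, -380.9], [643.9, -382.3]]
lemon 1032 [ 0.46086018 -0.78813129  0.02418644] [ 0.64524627 -0.44729357  0.7367987 ]
```

View pics/f.png

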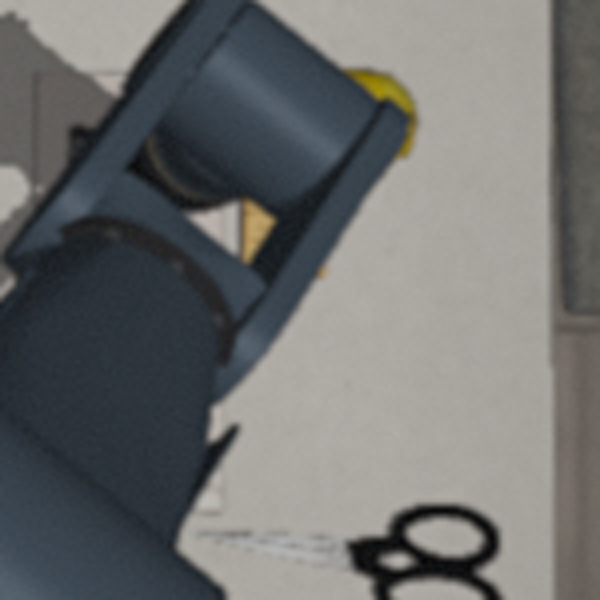

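```bash
python3 - <<'E'
from h import *
shift(568,-420,9,88.2)
E
```

```text
tcp [ 575.5 -315.8  103.8] closing yaw -91.8 toolz [-0.002  0.002 -1.   ] w 0.00016226737476451574 shift [ -4.  104.6  94.7] turn z rad 0.0 F [0.9 0.5 0.3] t 9.65
```

```bash
python3 -m handwheel '{"plan":[[-4,105,0,0,0,0,1],[-4,105,0,0,0,0,1],[-4,105,0,0,0,0,1],[-4,105,50,0,0,0,1],[-4,105,80,0,0,0,1],[-4,105,88,0,0,0,1],[-4,105,93,0,0,0,1],[-4,105,96,0,0,0,1],[-4,105,98,0,0,0,1],[-4,105,98,0,0,0,1],[-4,105,98,0,0,0,1]]}'
```

```text
clock: 10.75
tool_pos: [0.57, -0.4218, 0.0092]
tcp_rot: [0.001, 1.0, -0.016, 0.001]
force: [-0.1, 0.1, 3.6]
width: -0.0
grasp_force: 1.8
```

Contact at z = 9 mm, as it should be for the slice on the worktop. I press lightly and drag it clear of the lemon and the slab.

```bash
python3 -m handwheel '{"plan":[[0,0,2,0,0,0,1],[0,0,2,0,0,0,1],[-8,0,2,0,0,0,1],[-16,0,2,0,0,0,1],[-24,0,2,0,0,0,1],[-32,0,2,0,0,0,1],[-36,4,2,0,0,0,1],[-36,12,2,0,0,0,1],[-36,20,2,0,0,0,1],[-36,26,2,0,0,0,1],[-36,26,2,0,0,0,1],[-36,26,2,0,0,0,1],[-36,26,-40,0,0,0,1],[-36,26,-90,0,0,0,0],[-36,-24,-100,0,0,0,0],[-36,-74,-100,0,0,0,0],[-36,-124,-100,0,0,0,0],[-36,-124,-100,0,0,0,0]]}'; python3 - <<'E'
from h import *
im,d=robot.camera("side")
m=cv2.inRange(cv2.cvtColor(im,cv2.COLOR_BGR2HSV),(10,70,60),(25,255,255));m[:360]=0;m[:,:280]=0;m[:,420:]=0
cv2.imwrite("pics/g.png",cv2.resize(im[330:480,270:450],None,fx=4,fy=4,interpolation=2))
E
```

```text
clock: 12.55
tool_pos: [0.5351, -0.2886, 0.1076]
tcp_rot: [-0.003, 1.0, -0.013, -0.002]
force: [-0.4, -0.6, -0.1]
width: 0.0722
grasp_force: 0.0
```

View pics/g.png

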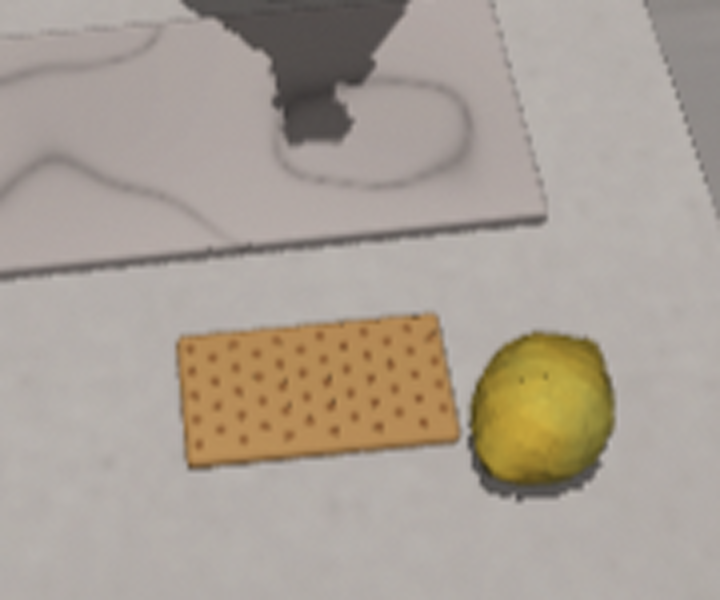

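The wheat is clear now: crop corners (180,338), (437,315), (458,440), (190,465), with gaps to both the slab and the lemon.

```bash
python3 - <<'E'
from h import *
f=lambda L,z:ray("side",[[270+u/4,330+v/4] for u,v in L],z)[:,:2]*1000
w=f([(180,338),(437,315),(458,440),(190,465)],.009);e=w[1]-w[0]+w[2]-w[3]
c=w.mean(0);yaw=np.degrees(np.arctan2(e[1],e[0]));print(np.round(w,1).tolist(),c,yaw)
shift(c[0],c[1]+2.5,50,yaw+90)
E
```

```text
[[482.3, -419.5], [589.6, -421.2], [587.6, -473.8], [481.2, -472.1]] [ 535.18197668 -446.61924549] -0.9153868658239874
tcp [ 536.4 -292.1  107.8] closing yaw -91.5 toolz [-0.001  0.001 -1.   ] w 0.07910139505996686 shift [  3.  152.   57.6] turn z rad -0.011 F [ 0.8  0.  -0.2] t 12.6
```

```bash
python3 -m handwheel '{"plan":[[3,152,0,0,0,-0.01,0],[3,152,0,0,0,-0.01,0],[3,152,0,0,0,-0.01,0],[3,152,0,0,0,-0.01,0],[3,152,40,0,0,-0.01,0],[3,152,85,0,0,-0.01,0],[3,152,100,0,0,-0.01,0],[3,152,105,0,0,-0.01,0],[3,152,105,0,0,-0.01,0],[3,152,106,0,0,-0.01,0.4],[3,152,106,0,0,-0.01,0.6],[3,152,106,0,0,-0.01,1],[3,152,106,0,0,-0.01,1],[3,152,106,0,0,-0.01,1],[3,152,106,0,0,-0.01,1],[3,152,106,0,0,-0.01,1],[3,152,106,0,0,-0.01,1]]}'
```

```text
clock: 14.3
tool_pos: [0.5387, -0.4506, 0.0091]
tcp_rot: [0.004, 1.0, -0.01, 0.004]
force: [-1.0, 3.2, 21.3]
width: -0.0002
grasp_force: 10.6
```

The fingers closed over the top of the slice again, so I need a deeper grip. I back off and remeasure numerically.

```bash
python3 -m handwheel '{"plan":[[0,0,-40,0,0,0,1],[0,0,-90,0,0,0,0],[0,-50,-100,0,0,0,0],[0,-100,-100,0,0,0,0],[0,-150,-100,0,0,0,0],[0,-150,-100,0,0,0,0],[0,-150,-100,0,0,0,0],[0,-150,-100,0,0,0,0],[0,-150,-100,0,0,0,0]]}'; cat > w.py <<'E'
from h import *
im,d=robot.camera("side");P=cloud("side",d)
m=cv2.inRange(cv2.cvtColor(im,cv2.COLOR_BGR2HSV),(8,80,60),(22,200,255));m[:345]=0;m[:,:250]=0;m[:,430:]=0
m[(P[...,2]>.017)]=0
k=max(cv2.findContours(m,0,1)[0],key=cv2.contourArea);hull=cv2.convexHull(k)
print("area",cv2.contourArea(k),"px rect",[round(v) for v in cv2.boundingRect(k)],rect(ray("side",hull[:,0],.009)),"z",np.median(P[m>0][:,2]))
E
python3 w.py; python3 -c "
from h import *
shift(535,-444,0,89)"
```

```text
clock: 15.2
tool_pos: [0.5388, -0.3, 0.1019]
tcp_rot: [0.001, 1.0, -0.011, 0.001]
force: [-0.2, -0.8, -0.6]
width: 0.0852
grasp_force: 0.0
area 2096.0 px rect [315, 410, 70, 38] c=(534.4,-447.9) 109.0x54.2 long-axis -0.7deg z 0.008104433237615838
tcp [ 538.5 -299.9  101.6] closing yaw -91.3 toolz [ 0.001 -0.001 -1.   ] w 0.08536815254347 shift [ -0.3 144.  101.8] turn z rad -0.005 F [-0.4 -0.4  0.3] t 15.25
```

```bash
python3 -m handwheel '{"plan":[[-1,145,0,0,0,0,0],[-1,145,0,0,0,0,0],[-1,145,0,0,0,0,0],[-1,145,50,0,0,0,0],[-1,145,95,0,0,0,0],[-1,145,104,0,0,0,0],[-1,145,104,0,0,0,0],[-1,145,104,0,0,0,0],[-1,145,104,0,0,0,0],[-1,145,104,0,0,0,0.2]]}';python3 -m handwheel '{"plan":[[0,0,0,0,0,0,0.3],[0,0,0,0,0,0,0.3],[0,0,0,0,0,0,0.3],[0,0,0,0,0,0,0.3]]}'
```

```text
clock: 16.25
tool_pos: [0.5355, -0.4441, 0.0]
tcp_rot: [0.002, 1.0, -0.01, 0.002]
force: [-0.1, 0.7, 1.0]
width: 0.0736
grasp_force: 0.0
clock: 16.65
tool_pos: [0.5341, -0.443, -0.0026]
tcp_rot: [0.0, 1.0, -0.011, 0.0]
force: [-0.0, -0.4, -0.4]
width: 0.0601
grasp_force: 0.0
```

```bash
python3 -m handwheel '{"plan":[[0,0,0,0,0,0,0.36],[0,0,0,0,0,0,0.36],[0,0,0,0,0,0,0.6],[0,0,0,0,0,0,1],[0,0,0,0,0,0,1],[0,0,0,0,0,0,1],[0,0,0,0,0,0,1]]}'
```

```text
clock: 17.35
tool_pos: [0.5344, -0.4433, -0.0022]
tcp_rot: [0.0, 1.0, -0.011, 0.0]
force: [-0.8, -0.4, 4.7]
width: 0.0522
grasp_force: 63.1
```

```bash
python3 -m handwheel '{"plan":[[0,0,-20,0,0,0,1],[0,0,-70,0,0,0,1],[0,0,-110,0,0,0,1],[0,0,-110,0,0,0,1],[0,0,-110,0,0,0,1],[0,0,-110,0,0,0,1],[0,0,-110,0,0,0,1]]}'; python3 - <<'E'
from h import *
im,d=robot.camera("side");P=cloud("side",d)
m=cv2.inRange(cv2.cvtColor(im,cv2.COLOR_BGR2HSV),(8,70,50),(25,220,255))>0
m&=(P[...,2]>.09)&(P[...,2]<.14)&(abs(P[...,0]-.535)<.09)&(abs(P[...,1]+.444)<.08)
p=P[m];print(len(p),rect(p),np.percentile(p[:,2],[10,50,90]))
shift(598.5,-12,70,104)
E
```

```text
clock: 18.05
tool_pos: [0.533, -0.4417, 0.1048]
tcp_rot: [-0.002, 1.0, -0.011, -0.002]
force: [-0.7, -0.1, 0.4]
width: 0.0523
grasp_force: 62.9
1705 c=(534.0,-443.5) 110.2x55.4 long-axis -1.5deg [0.11340444 0.11508862 0.11653742]
tcp [ 533.1 -441.9  105. ] closing yaw -91.2 toolz [-0.003  0.003 -1.   ] w 0.0520194106050561 shift [  56.3 -431.1   36.2] turn z rad -0.266 F [-0.9  0.1 -0.2] t 18.1
```

```bash
python3 -m handwheel '{"plan":[[56,-431,0,0,0,-0.266,1],[56,-431,0,0,0,-0.266,1],[56,-431,0,0,0,-0.266,1],[56,-431,0,0,0,-0.266,1],[56,-431,0,0,0,-0.266,1],[56,-431,0,0,0,-0.266,1],[56,-431,0,0,0,-0.266,1],[56,-431,0,0,0,-0.266,1],[56,-431,0,0,0,-0.266,1],[56,-431,0,0,0,-0.266,1],[56,-431,30,0,0,-0.266,1],[56,-431,55,0,0,-0.266,1],[56,-431,55,0,0,-0.266,1],[56,-431,55,0,0,-0.266,1],[56,-431,55,0,0,-0.266,1],[56,-431,55,0,0,-0.266,1],[56,-431,55,0,0,-0.266,1]]}'; python3 - <<'E'
from h import *
shift(598.5,-12,24,104)
E
```

```text
clock: 19.8
tool_pos: [0.5999, -0.0136, 0.0534]
tcp_rot: [0.0, 0.993, 0.122, 0.001]
force: [-0.5, -0.4, -0.0]
width: 0.052
grasp_force: 62.9
tcp [599.9 -13.6  53.4] closing yaw -76.0 toolz [ 0.002 -0.    -1.   ] w 0.05199866914571185 shift [-1.  -1.9 29.4] turn z rad 0.0 F [-0.5 -0.4 -0. ] t 19.8
```

```bash
python3 -m handwheel '{"plan":[[-1,-1.5,14,0,0,0,1],[-1,-1.5,22,0,0,0,1],[-1,-1.5,26,0,0,0,1],[-1,-1.5,28,0,0,0,1],[-1,-1.5,28,0,0,0,1],[-1,-1.5,28,0,0,0,1],[-1,-1.5,28,0,0,0,1]]}'; python3 -c "
from h import *
shift(598.5,-12,24,104)"
```

```text
clock: 20.5
tool_pos: [0.5982, -0.0121, 0.0246]
tcp_rot: [0.0, 0.993, 0.122, 0.0]
force: [0.5, -1.0, -0.4]
width: 0.0519
grasp_force: 62.9
tcp [598.2 -12.1  24.6] closing yaw -76.0 toolz [ 0.001 -0.    -1.   ] w 0.051915088013809695 shift [ 0.3 -0.   0.6] turn z rad 0.0 F [ 0.5 -1.  -0.4] t 20.5
```

```bash
python3 -m handwheel '{"plan":[[0,0,0.5,0,0,0,0.3],[0,0,0.5,0,0,0,0],[0,0,0.5,0,0,0,0],[0,0,0.5,0,0,0,0],[0,0,0.5,0,0,0,0],[0,0,0.5,0,0,0,0],[0,0,-10,0,0,0,0],[0,0,-40,0,0,0,0],[0,0,-80,0,0,0,0],[0,0,-80,0,0,0,0],[0,0,-80,0,0,0,0],[0,0,-80,0,0,0,0]]}'; python3 -c "
from h import *
shift(427.6,-73.3,70,14)"
```

```text
clock: 21.7
tool_pos: [0.5971, -0.0119, 0.1039]
tcp_rot: [-0.0, 0.993, 0.122, -0.001]
force: [-0.1, -0.4, -1.1]
width: 0.0854
grasp_force: 0.0
tcp [597.1 -11.9 103.9] closing yaw -76.0 toolz [-0.001  0.    -1.   ] w 0.08544724141441426 shift [-179.3   18.5   34.2] turn z rad -1.57 F [-0.1 -0.4 -1.1] t 21.7
```

```bash
python3 -m handwheel '{"plan":[[-179,18,0,0,0,-1.57,0],[-179,18,0,0,0,-1.57,0],[-179,18,0,0,0,-1.57,0],[-179,18,0,0,0,-1.57,0],[-179,18,0,0,0,-1.57,0],[-179,18,0,0,0,-1.57,0],[-179,18,0,0,0,-1.57,0],[-179,18,0,0,0,-1.57,0],[-179,18,0,0,0,-1.57,0],[-179,18,0,0,0,-1.57,0],[-179,18,0,0,0,-1.57,0],[-179,18,34,0,0,-1.57,0],[-179,18,34,0,0,-1.57,0],[-179,18,34,0,0,-1.57,0],[-179,18,34,0,0,-1.57,0]]}'; python3 - <<'E'
from h import *
im,d=robot.camera("top");im2,d2=robot.camera("side");np.save("t1.npy",d);np.save("s1.npy",d2)
cv2.imwrite("pics/h.png",np.hstack([cv2.resize(im[182:262,268:373],None,fx=4,fy=4,interpolation=2),cv2.resize(im2[205:285,300:400],None,fx=3.6,fy=4,interpolation=2)]))
shift(427.6,-73.3,9,14)
E
```

```text
clock: 23.2
tool_pos: [0.4286, -0.0729, 0.0707]
tcp_rot: [-0.0, 0.616, 0.788, -0.0]
force: [0.5, -0.2, -0.3]
width: 0.0855
grasp_force: 0.0
tcp [429.  -73.1  71.2] closing yaw 14.0 toolz [ 0.001 -0.001 -1.   ] w 0.08549272441874042 shift [ 0.2 -1.5 62.2] turn z rad -0.0 F [-0.5  0.7 -0.2] t 23.3
```

View pics/h.png

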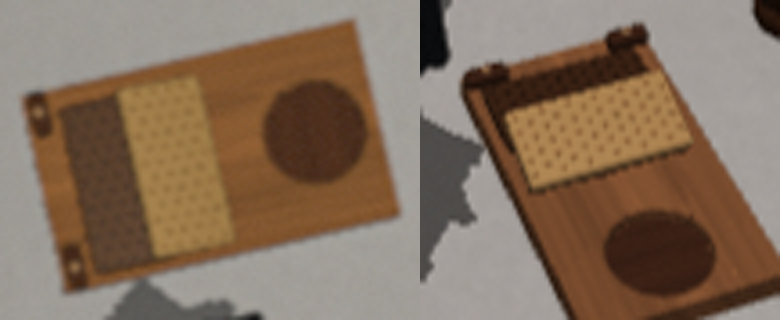

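The wheat laps the rye parallel to it, with its inner edge at left-half x≈118–152 and outer edge at 195–232. I check the offset and tilt numerically while carrying on.

```bash
python3 - <<'E'
from h import *
f=lambda L,z:ray("top",[[268+u/4,182+v/4] for u,v in L],z)[:,:2]*1000
t=np.radians(14.1);M=np.array([[np.cos(t),-np.sin(t)],[np.sin(t),np.cos(t)]]);c=np.array([607.,-34.3])
g=lambda p:np.round((p-c)@M,1).tolist()
print("rye rail edge",g(f([(62,107),(97,272)],.025)),"wheat inner",g(f([(118,90),(152,257)],.036)),"outer",g(f([(195,75),(232,240)],.024)))
P=cloud("side",np.load("s1.npy"));q=P.copy();q[...,:2]=(P[...,:2]*1000-[607.4,-38.5])@M
s=(abs(q[...,0])<40)&(P[...,2]<.06)&(P[...,2]>0)
for y in range(-20,90,8):
    k=s&(abs(q[...,1]-y)<3);print(y,round(1000*np.median(P[k][:,2]),1),end="; ")
E
python3 -m handwheel '{"plan":[[0,-1,30,0,0,0,0],[0,-1,62,0,0,0,0],[0,-1,62,0,0,0,0],[0,-1,62,0,0,0,0],[0,-1,62,0,0,0,0],[0,-1,62,0,0,0,0],[0,-1,62,0,0,0,1],[0,-1,62,0,0,0,1],[0,-1,62,0,0,0,1],[0,-1,62,0,0,0,1],[0,-1,62,0,0,0,1],[0,-1,62,0,0,0,1]]}'
```

```text
rye rail edge [[50.2, 84.3], [-57.2, 86.3]] wheat inner [[51.0, 47.0], [-56.7, 50.0]] outer [[50.9, -2.6], [-56.9, -1.5]]
-20 15.4; -12 15.3; -4 16.9; 4 25.4; 12 27.3; 20 29.8; 28 31.5; 36 33.4; 44 35.9; 52 35.1; 60 25.2; 68 24.2; 76 24.5; 84 24.4; clock: 24.5
tool_pos: [0.4281, -0.0732, 0.0093]
tcp_rot: [0.001, 0.616, 0.788, 0.0]
force: [0.5, 1.7, 10.3]
width: 0.0471
grasp_force: 60.0
```

```bash
python3 -m handwheel '{"plan":[[0,0,-30,0,0,0,1],[0,0,-70,0,0,0,1],[0,0,-70,0,0,0,1],[0,0,-70,0,0,0,1],[0,0,-70,0,0,0,1],[0,0,-70,0,0,0,1]]}'; python3 - <<'E'
from h import *
print("well",ray("top",[[268+315/4,182+131/4]],.016)*1000)
P=cloud("side",np.load("s1.npy"));t=np.radians(14.1);M=np.array([[np.cos(t),-np.sin(t)],[np.sin(t),np.cos(t)]])
q=(P[...,:2]*1000-[607.4,-38.5])@M
s=(abs(q[...,0])<28)&(P[...,2]<.06)&(P[...,2]>0)
for y in range(78,104,2):
    k=s&(abs(q[...,1]-y)<1.2);print(y,np.round(1000*np.percentile(P[k][:,2],[20,50,80]),1),end="; ")
s=(abs(abs(q[...,0])-52)<8)&(P[...,2]<.06)&(P[...,2]>0);print()
for y in range(78,112,2):
    k=s&(abs(q[...,1]-y)<1.2);print(y,np.round(1000*np.percentile(P[k][:,2],[50]),1),end="; ")
im,d=robot.camera("side");P=cloud("side",d);k=(abs(P[...,0]-.428)<.04)&(abs(P[...,1]+.073)<.04)&(P[...,2]>.06)&(P[...,2]<.12);print("pot top",np.percentile(P[k][:,2],[50,80]))
shift(624,-102.2,80,14)
E
```

```text
clock: 25.1
tool_pos: [0.4268, -0.0728, 0.0773]
tcp_rot: [-0.001, 0.616, 0.788, -0.0]
force: [0.1, -0.3, -0.7]
width: 0.0466
grasp_force: 62.5
well [[ 623.29907231 -101.3930776    16.        ]]
78 [23.  24.3 25.4]; 80 [23.  24.1 25. ]; 82 [23.4 24.9 25.2]; 84 [23.3 24.  24.7]; 86 [22.7 24.4 25.3]; 88 [22.6 23.8 24.6]; 90 [21.8 22.4 22.6]; Traceback (most recent call last):
  File "<stdin>", line 7, in <module>
    return _quantile_unchecked(
        a, q, axis, out, overwrite_input, method, keepdims, weights)
    return _ureduce(a,
                    func=_quantile_ureduce_func,
    ...<5 lines>...
                    overwrite_input=overwrite_input,
                    method=method)
    r = func(a, **kwargs)
    result = _quantile(arr,
                       quantiles=q,
    ...<2 lines>...
                       out=out,
                       weights=wgt)
    slices_having_nans = np.isnan(arr[-1, ...])
                                  ~~~^^^^^^^^^
IndexError: index -1 is out of bounds for axis 0 with size 0
```

```bash
python3 -m handwheel '{"plan":[[-77,184,0,0,0,0,1],[-77,184,0,0,0,0,1],[-77,184,0,0,0,0,1],[-77,184,0,0,0,0,1],[-77,184,0,0,0,0,1],[-77,184,30,0,0,0,1],[-77,184,38,0,0,0,1],[-77,184,38,0,0,0,1],[-77,184,38,0,0,0,1],[-77,184,38,0,0,0,1]]}'; python3 - <<'E'
from h import *
shift(623.7,-102.8,17,14)
E
```

```text
clock: 26.1
tool_pos: [0.6251, -0.1036, 0.0411]
tcp_rot: [0.001, 0.616, 0.788, 0.0]
force: [-0.4, -0.3, -0.2]
width: 0.0469
grasp_force: 62.5
tcp [ 625.1 -103.6   41.1] closing yaw 14.0 toolz [ 0.001 -0.    -1.   ] w 0.046941488102141646 shift [ 1.1 -1.2 24.1] turn z rad -0.0 F [-0.4 -0.3 -0.2] t 26.1
```

```bash
python3 -m handwheel '{"plan":[[1,-1,12,0,0,0,1],[1,-1,20,0,0,0,1],[1,-1,24,0,0,0,1],[1,-1,24,0,0,0,1],[1,-1,24,0,0,0,1],[1,-1,24,0,0,0,1]]}'
```

```text
clock: 26.7
tool_pos: [0.6228, -0.1024, 0.0174]
tcp_rot: [-0.001, 0.616, 0.788, -0.0]
force: [-3.6, 0.8, 9.5]
width: 0.0467
grasp_force: 63.4
```

```bash
python3 -m handwheel '{"plan":[[0,0,0,0,0,0,0.3],[0,0,0,0,0,0,0],[0,0,0,0,0,0,0],[0,0,0,0,0,0,0],[0,0,0,0,0,0,0],[0,0,-30,0,0,0,0],[0,0,-80,0,0,0,0],[0,0,-110,0,0,0,0],[0,0,-110,0,0,0,0],[0,0,-110,0,0,0,0]]}'; python3 - <<'E'
from h import *
d=np.load("s1.npy");P=cloud("side",d)
for n,c in(("salt",(.412,.178)),("oil",(.4216,.0483))):
  for cam,D in(("side",P),("top",cloud("top",np.load("t1.npy")))):
    k=(np.hypot(D[...,0]-c[0],D[...,1]-c[1])<.03)&(D[...,2]>.08)&(D[...,2]<.105);p=D[k]*1000
    if len(p)>4:print(n,cam,len(p),rect(p),np.percentile(p[:,2],90))
shift(411.8,177.3,150,-19.7)
E
```

```text
clock: 27.7
tool_pos: [0.6238, -0.1027, 0.1271]
tcp_rot: [0.001, 0.616, 0.788, 0.0]
force: [-0.7, -0.5, -0.5]
width: 0.0856
grasp_force: 0.0
oil top 32 c=(421251.0,50402.9) 17191.2x16874.6 long-axis -89.1deg 95.18551455004634
tcp [ 623.8 -102.7  127.1] closing yaw 14.0 toolz [ 0.001 -0.001 -1.   ] w 0.08556678368392964 shift [ 323.  -138.   -23.4] turn z rad 0.588 F [-0.7 -0.5 -0.5] t 27.7
```

```bash
python3 -m handwheel '{"plan":[[323,-138,-25,0,0,0.588,0],[323,-138,-25,0,0,0.588,0],[323,-138,-25,0,0,0.588,0],[323,-138,-25,0,0,0.588,0],[323,-138,-25,0,0,0.588,0],[323,-138,-25,0,0,0.588,0],[323,-138,-25,0,0,0.588,0],[323,-138,-25,0,0,0.588,0],[323,-138,-25,0,0,0.588,0],[323,-138,-25,0,0,0.588,0],[323,-138,-25,0,0,0.588,0],[323,-138,-25,0,0,0.588,0]]}'; python3 - <<'E'
from h import *
im,d=robot.camera("side");im2,d2=robot.camera("top")
P=cloud("side",d);k=(np.hypot(P[...,0]-.412,P[...,1]-.176)<.03)&(P[...,2]>.078)&(P[...,2]<.1);print(k.sum(),rect(P[k]))
cv2.imwrite("pics/i.png",np.hstack([cv2.resize(im[140:290,220:400],None,fx=2.2,fy=2.2),cv2.resize(im2[182:262,268:373],None,fx=4,fy=4.125)]))
shift(411.8,177.3,31,-19.7)
E
```

```text
clock: 28.9
tool_pos: [0.4126, 0.1764, 0.151]
tcp_rot: [0.0, 0.818, 0.575, -0.0]
force: [-0.0, -0.3, 0.2]
width: 0.0855
grasp_force: 0.0
97 c=(412.1,174.5) 29.1x28.7 long-axis 44.6deg
tcp [412.3 176.6 151.1] closing yaw -19.8 toolz [-0. -0. -1.] w 0.08529379934330789 shift [  0.5  -0.7 120.1] turn z rad -0.002 F [-0.4  0.2  0.6] t 29.0
```

View pics/i.png

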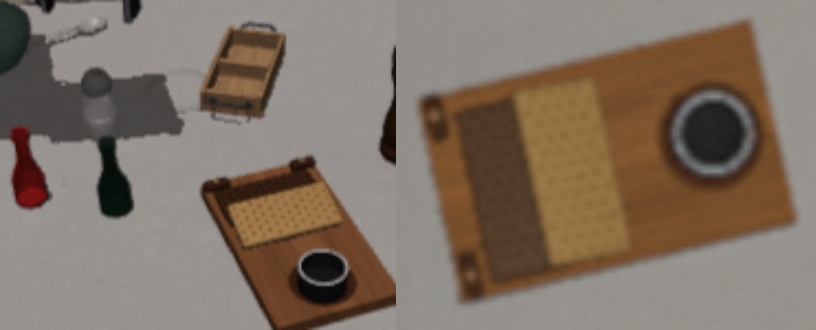

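The pot stands in its well (right half, 712,130) and the lapped slices look right (545,180). The salt is right under the gripper, so I grip it.

```bash
python3 -m handwheel '{"plan":[[0,0,50,0,0,0,0],[0,0,100,0,0,0,0],[0,0,120,0,0,0,0],[0,0,120,0,0,0,0],[0,0,120,0,0,0,0],[0,0,120,0,0,0,0.4],[0,0,120,0,0,0,0.6],[0,0,120,0,0,0,1],[0,0,120,0,0,0,1],[0,0,120,0,0,0,1],[0,0,120,0,0,0,1]]}' && python3 -m handwheel '{"plan":[[0,0,-30,0,0,0,1],[0,0,-60,0,0,0,1],[0,0,-60,0,0,0,1],[0,0,-60,0,0,0,1],[0,0,-60,0,0,0,1]]}'; python3 - <<'E'
from h import *
t=np.radians(70.2);u=np.array([np.cos(t),np.sin(t)]);c=np.array([590.4,268.0])
for s in(35,-35):print(s,np.round(c+s*u,1))
x,y=c+35*u;shift(x,y,95,-19.8)
E
```

```text
clock: 30.1
tool_pos: [0.4122, 0.1776, 0.0329]
tcp_rot: [0.001, 0.818, 0.576, 0.001]
force: [-1.1, -0.3, 11.3]
width: 0.0375
grasp_force: 58.9
clock: 30.6
tool_pos: [0.411, 0.1773, 0.0909]
tcp_rot: [-0.0, 0.818, 0.576, -0.0]
force: [-0.3, 0.5, -0.6]
width: 0.0374
grasp_force: 60.5
35 [602.3 300.9]
-35 [578.5 235.1]
tcp [411.  177.3  90.9] closing yaw -19.7 toolz [-0.001 -0.    -1.   ] w 0.03744159911035988 shift [180.9 138.3  -4.3] turn z rad 0.002 F [-0.3  0.5 -0.6] t 30.6
```

```bash
python3 -m handwheel '{"plan":[[181,138,-5,0,0,0,1],[181,138,-5,0,0,0,1],[181,138,-5,0,0,0,1],[181,138,-5,0,0,0,1],[181,138,-5,0,0,0,1],[181,138,-5,0,0,0,1],[181,138,-5,0,0,0,1],[181,138,-5,0,0,0,1],[181,138,-5,0,0,0,1]]}'; python3 - <<'E'
from h import *
shift(602.3,300.9,39,-19.8)
im,d=robot.camera("side");im2,d2=robot.camera("top")
cv2.imwrite("pics/j.png",cv2.resize(im[80:280,220:420],None,fx=3,fy=3))
E
```

```text
clock: 31.5
tool_pos: [0.6009, 0.3004, 0.0954]
tcp_rot: [-0.0, 0.818, 0.575, -0.002]
force: [-0.0, 0.4, -1.9]
width: 0.0371
grasp_force: 60.5
tcp [600.9 300.4  95.4] closing yaw -19.7 toolz [-0.003 -0.001 -1.   ] w 0.03711310870067097 shift [ 1.1  1.3 56.4] turn z rad 0.001 F [-0.   0.4 -1.9] t 31.5
```

View pics/j.png

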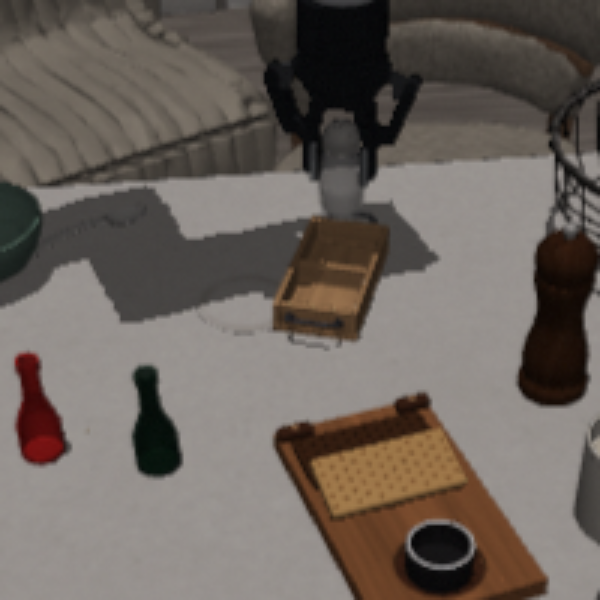

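The salt hangs upright over the far compartment (342,170). I lower it.

```bash
python3 -m handwheel '{"plan":[[1,1,30,0,0,0,1],[1,1,46,0,0,0,1],[1,1,52,0,0,0,1],[1,1,55,0,0,0,1],[1,1,56,0,0,0,1],[1,1,56,0,0,0,1],[1,1,56,0,0,0,1]]}'
```

```text
clock: 32.3
tool_pos: [0.6045, 0.3021, 0.0412]
tcp_rot: [0.0, 0.818, 0.576, 0.001]
force: [0.1, 0.3, -1.5]
width: 0.0373
grasp_force: 60.5
```

```bash
python3 -m handwheel '{"plan":[[-1,-1,1,0,0,0,1],[-1,-1,2,0,0,0,1],[-1,-1,3,0,0,0,1],[-1,-1,3,0,0,0,1],[-1,-1,3,0,0,0,1]]}'
```

```text
clock: 32.8
tool_pos: [0.6027, 0.3015, 0.039]
tcp_rot: [0.0, 0.818, 0.576, 0.0]
force: [-1.6, -0.9, 6.5]
width: 0.0375
grasp_force: 61.8
```

```bash
python3 -m handwheel '{"plan":[[0,0,0,0,0,0,0.4],[0,0,0,0,0,0,0.2],[0,0,0,0,0,0,0],[0,0,0,0,0,0,0],[0,0,0,0,0,0,0],[0,0,-30,0,0,0,0],[0,0,-80,0,0,0,0],[0,0,-112,0,0,0,0],[0,0,-112,0,0,0,0],[0,0,-112,0,0,0,0]]}'; python3 -c "
from h import *
shift(421.6,48.3,150,-19.8)"
```

```text
clock: 33.8
tool_pos: [0.6028, 0.3013, 0.1502]
tcp_rot: [0.0, 0.818, 0.576, 0.001]
force: [-0.2, -0.7, -0.7]
width: 0.0853
grasp_force: 0.0
tcp [602.8 301.3 150.2] closing yaw -19.7 toolz [ 0.002  0.    -1.   ] w 0.08525163239258851 shift [-2.993e+02 -8.530e+01 -2.000e-01] turn z rad 0.002 F [-0.2 -0.7 -0.7] t 33.8
```

```bash
python3 -m handwheel '{"plan":[[-299,-85,0,0,0,0,0],[-299,-85,0,0,0,0,0],[-299,-85,0,0,0,0,0],[-299,-85,0,0,0,0,0],[-299,-85,0,0,0,0,0],[-299,-85,0,0,0,0,0],[-299,-85,0,0,0,0,0],[-299,-85,0,0,0,0,0],[-299,-85,0,0,0,0,0],[-299,-85,0,0,0,0,0],[-299,-85,0,0,0,0,0]]}'; python3 - <<'E'
from h import *
im,d=robot.camera("top");P=cloud("top",d)
k=(np.hypot(P[...,0]-.6023,P[...,1]-.301)<.035)&(P[...,2]>.07)&(P[...,2]<.12);print("salt",k.sum(),rect(P[k]),np.percentile(P[k][:,2],90))
shift(421.6,48.3,31,-19.8)
E
```

```text
clock: 34.9
tool_pos: [0.4226, 0.0493, 0.1491]
tcp_rot: [0.0, 0.817, 0.576, 0.0]
force: [0.3, 0.1, 0.7]
width: 0.0854
grasp_force: 0.0
salt 166 c=(602.4,303.3) 32.6x32.5 long-axis -71.5deg 0.09691476960122247
tcp [422.4  49.3 149.2] closing yaw -19.6 toolz [ 0.  0. -1.] w 0.0855017217316934 shift [ -1.2  -0.5 118.2] turn z rad 0.003 F [ 0.2  0.9 -0.1] t 34.95
```

The salt stands in its compartment, with its top at 97 mm as expected. Now I grip the oil.

```bash
python3 -m handwheel '{"plan":[[-1,0,50,0,0,0,0],[-1,0,100,0,0,0,0],[-1,0,120,0,0,0,0],[-1,0,120,0,0,0,0],[-1,0,120,0,0,0,0],[-1,0,120,0,0,0,0.4],[-1,0,120,0,0,0,0.6],[-1,0,120,0,0,0,1],[-1,0,120,0,0,0,1],[-1,0,120,0,0,0,1],[-1,0,120,0,0,0,1],[-1,0,120,0,0,0,1]]}' && python3 -m handwheel '{"plan":[[0,0,-20,0,0,0,1],[0,0,-50,0,0,0,1],[0,0,-65,0,0,0,1],[0,0,-65,0,0,0,1],[0,0,-65,0,0,0,1],[0,0,-65,0,0,0,1]]}'; python3 -c "
from h import *
shift(578.5,235.1,95,-19.8)"
```

```text
clock: 36.15
tool_pos: [0.4222, 0.0474, 0.0307]
tcp_rot: [0.001, 0.818, 0.576, 0.001]
force: [-2.2, 1.2, 11.4]
width: 0.0305
grasp_force: 58.5
clock: 36.75
tool_pos: [0.4208, 0.0475, 0.0937]
tcp_rot: [-0.001, 0.818, 0.576, -0.001]
force: [0.0, -0.2, -1.7]
width: 0.0306
grasp_force: 59.8
tcp [420.8  47.5  93.7] closing yaw -19.7 toolz [-0.002  0.    -1.   ] w 0.030625082990250498 shift [229.8  85.2  -1.5] turn z rad 0.001 F [ 0.  -0.2 -1.7] t 36.75
```

```bash
python3 -m handwheel '{"plan":[[25,9,0,0,0,0,1],[55,20,0,0,0,0,1],[90,33,0,0,0,0,1],[125,46,0,0,0,0,1],[160,59,0,0,0,0,1],[195,72,0,0,0,0,1],[218,81,0,0,0,0,1],[230,85,0,0,0,0,1],[230,85,0,0,0,0,1],[230,85,0,0,0,0,1],[230,85,0,0,0,0,1]]}'; python3 - <<'E'
from h import *
im,d=robot.camera("side")
cv2.imwrite("pics/k.png",cv2.resize(im[80:280,220:420],None,fx=2.5,fy=2.5))
shift(578.5,235.1,37,-19.8)
E
```

```text
clock: 37.85
tool_pos: [0.5774, 0.2341, 0.0937]
tcp_rot: [-0.0, 0.818, 0.575, -0.001]
force: [0.8, 0.1, -1.9]
width: 0.0309
grasp_force: 59.8
tcp [577.7 234.2  94. ] closing yaw -19.8 toolz [-0.002 -0.001 -1.   ] w 0.031037369377280646 shift [ 1.2  0.5 57. ] turn z rad 0.001 F [ 0.4 -0.4 -1.8] t 37.9
```

View pics/k.png

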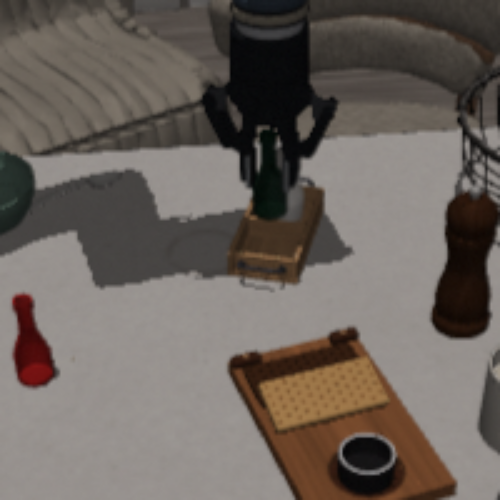

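The oil bottle hangs upright (268,180) over the near compartment, with the salt behind it. I lower it.

```bash
python3 -m handwheel '{"plan":[[0,0,30,0,0,0,1],[0,0,46,0,0,0,1],[0,0,52,0,0,0,1],[0,0,55,0,0,0,1],[0,0,56,0,0,0,1],[0,0,57,0,0,0,1],[0,0,57,0,0,0,1],[0,0,57,0,0,0,1]]}'
```

```text
clock: 38.7
tool_pos: [0.5793, 0.2355, 0.0379]
tcp_rot: [0.0, 0.818, 0.576, 0.001]
force: [1.3, -0.6, -1.5]
width: 0.0311
grasp_force: 59.8
```

```bash
python3 -m handwheel '{"plan":[[0,0,1,0,0,0,1],[0,0,2,0,0,0,1],[0,0,2.5,0,0,0,1],[0,0,2.5,0,0,0,1],[0,0,2.5,0,0,0,1]]}'
```

```text
clock: 39.2
tool_pos: [0.5794, 0.2355, 0.0368]
tcp_rot: [0.0, 0.818, 0.576, 0.001]
force: [-2.4, -0.6, 8.4]
width: 0.031
grasp_force: 61.4
```

Contact. I release, rise and move aside.

```bash
python3 -m handwheel '{"plan":[[0,0,0,0,0,0,0.5],[0,0,0,0,0,0,0.3],[0,0,0,0,0,0,0],[0,0,0,0,0,0,0],[0,0,0,0,0,0,0],[0,0,-30,0,0,0,0],[0,0,-80,0,0,0,0],[0,0,-120,0,0,0,0],[-50,0,-120,0,0,0,0],[-100,0,-120,0,0,0,0],[-150,0,-120,0,0,0,0],[-150,0,-120,0,0,0,0],[-150,0,-120,0,0,0,0]]}'; python3 - <<'E'
from h import *
im,d=robot.camera("side");im2,d2=robot.camera("top")
P=cloud("top",d2)
for n,c in(("salt",(.6023,.301)),("oil",(.5785,.235))):
    k=(np.hypot(P[...,0]-c[0],P[...,1]-c[1])<.025)&(P[...,2]>.085)&(P[...,2]<.12);print(n,k.sum(),rect(P[k]) if k.sum() else "",np.percentile(P[k][:,2],90) if k.sum() else "")
cv2.imwrite("pics/l.png",np.hstack([cv2.resize(im[130:290,220:460],None,fx=1.7,fy=2),cv2.resize(im2[130:290,150:380],None,fx=1.7,fy=2)]))
E
```

```text
clock: 40.5
tool_pos: [0.5284, 0.0932, 0.155]
tcp_rot: [-0.0, 0.819, 0.574, 0.0]
force: [0.8, 0.4, -0.0]
width: 0.0853
grasp_force: 0.0
salt 133 c=(603.0,303.9) 31.8x31.6 long-axis 10.3deg 0.09716775958425053
oil 34 c=(577.6,238.9) 17.3x17.2 long-axis 9.6deg 0.10176519010338188
```

View pics/l.png

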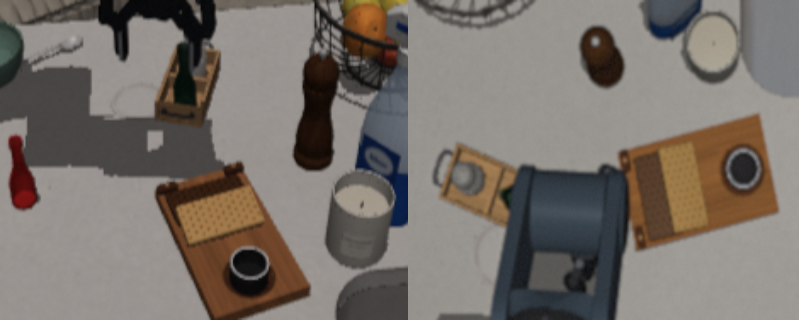

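Both sets are made up: salt and oil stand upright in the caddy (185,80), and the slices and pot are in place on the board. I hand it in.

```bash
python3 -c "
from cell import robot
print(robot.close_job())"
```

```text
the job is handed in; nothing more can be done
None
```

Both sets are made up and the job is handed in (about 40 s on the robot clock); the wheat slipped off the slab onto the worktop on its first grasp, was recovered, and now laps the rye at about 14°.

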